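# Steady the rocking loupe stand

## Task

The blue loupe stand rocks because the screw feet at the ends of its two side arms hang clear of their rubber pads. Turn both brass thumbscrews, by feel, until each screw foot presses on its pad with about 5 N and all three fixed feet still stand on theirs, so that the stand is firm on all five feet. Be gentle, leave the stand where it is, and do not disturb the small things on its board.

Things in the scene. Friction and masses are not known exactly. Their poses are not given: they have to be found in the camera images.
- stand: Blue steel loupe stand, 3.7 to 4.2 kg, loose: base 190 x 130 mm (x, y), top 30 mm up, column and loupe 190 mm high near y = 0, side arms 34 mm wide to y = +165 (left) and -165 mm. Origin: base centre, level with the soles of its 3 fixed feet; z up. Pushing 9 to 12 N down on a thumbscrew rocks it until that screw foot meets its pad; let go, it swings back.
- left_screw_axis (a point): On the left thumbscrew's upright axis, level with the arm's top; fixed to the stand, at (0, 145, 30) mm of it. Brass round knurled knob, 34 mm across, 26 mm high; a screw and a flat foot 24 mm across below it. Knob top is 30 mm above this point when the foot just touches its pad, higher by the gap before: 31.5 to 34.8 mm at the start (gap 1.5 to 4.8 mm, not measured).
- right_screw_axis (a point): The same for the right thumbscrew, at (0, -145, 30) mm of the stand; its gap differs. Both screws: clockwise seen from above moves knob and foot down together, 12 mm a turn (1.91 mm per rad), counterclockwise up; about 0.1 N m turns them and they stay where left. Range about 15 mm.
- board: Plywood board 300 x 420 x 8 mm (x, y, z), fixed to the bench, on which the pads lie under the stand's feet. Origin: centre of its underside; axes parallel to the stand's at the start.
- pad_left: Black rubber pad under the left screw foot, 44 mm across, 10 mm thick, on the board; origin at the centre of its underside. With the stand let go, its load grows by 6.5 N per mm of screw travel past first touch: 5 N, about 0.8 mm past, is right; under 1.5 N or over 9 N is wrong. Sides that differ by over 5 N lift the front fixed foot of the tighter side.
- pad_right: The same under the right screw foot.
- pad_front_left: Hard steel pad 32 mm across, 10 mm thick, under the fixed foot at (-50, 45) mm of the stand; about 12 N while the screw feet hang, and at least 1.5 N must stay on it. Origin: centre of its underside.
- pad_front_right: The same under the fixed foot at (-50, -45) mm.
- pad_back: The same kind of pad under the fixed foot at (85, 0) mm; about 14 N while the screw feet hang.
- dish: White ceramic dish, 48 mm across, 14 mm high, on the board; origin at the centre of its underside. Leave alone.
- gold_ring: Gold ring, 22 mm across, 6 mm high, lying on the board; origin at the centre of its underside. Leave alone.
- drop_loupe: Black cylinder (pocket loupe), 26 mm across, 22 mm high, on the board; origin at the centre of its underside. Leave alone.

How it is judged:
By the outcome, as a careful person would: the job done as asked, in the order asked, and still so for the second after the job is handed in, with the robot touching nothing.
It also fails if it takes over 72 s, if anything falls off the work surface, if the arm or the gripper's body presses on something with over 40 N, if the wrist force passes 120 N, or if a joint passes its speed limit or range.

## Robot

A 7-joint arm with a two-finger parallel gripper is mounted at the origin on the work surface. World frame = base frame: x ahead of the robot, y to its left, z up, the work surface at z = 0. Lengths are in m, angles in degrees, forces in N, time in s.
With the tool pointing down it reaches from about 0.4 to 0.925 m from the base axis. Payload 5.6 kg.
Tool frame: the origin (TCP) lies on the front face of the gripper's body, between the roots of the fingers; the fingertips stand 73 mm ahead of it and the grasp point (between the pads) lies 54 mm ahead of it; z points along the fingers, y is the line along which they close (so a half turn about z gives the same grasp; the last joint's range is limited). The gripper opens to 85 mm and grips with 20 to 120 N. Pads are 22 mm wide; open, the fingers measure 114 mm over their backs; the gripper's body (76 mm by 85 mm) begins 54 mm behind the grasp point. The pads swing forward as they close: fully open they stand 13 mm farther back than shut.
Start: joints at [66.635, 26.786, -0.665, 91.828, 0.344, 61.387, -3.226], TCP at [0.232, -0.607, 0.304] pointing down, gripper open.
Joint ranges: [-144.91, 144.91], [-17.63, 115.5], [-89.93, 88.59], [15.96, 139.68], [-74.01, 254.01], [8.47, 105.57], [-167.45, 167.45]. Speed limits (degrees/s): [147.25, 147.25, 180, 180, 180, 180, 180].

## Interface

Orientations are given as [roll, pitch, yaw] about the fixed x, y, z axes, in that order (R = Rz(yaw) Ry(pitch) Rx(roll)).
In Python, from cell import * gives the robot as it stands. The module is installed in compiled form; this text tells all that it offers. Calls block until the motion is done:
- reach(position, orientation): joint-space move of the TCP to a pose.
- move_l(position, ori=None, v=0.15): straight line of the TCP; ori=None keeps the orientation; v is the mean speed in m/s.
- move_j(angles): joint-space move.
- release() and grasp(grip_force=None): open the fingers fully, or close them until they stop; grip_force is the grip in N (None keeps the last).
- dwell(seconds).
- solve_ik(position, orientation): joint angles nearest the present ones, or None.
- read_state(): the state.
- capture(name): name is "side" or "top"; returns a dict with "img" (400x640x3 uint8, red, green, blue), "fovy" (degrees; the focal length in pixels is half the picture's height over the tangent of half this angle, whatever the lens; pixels are square), "cx", "cy" (the principal point, pixels), "k1" (the pictures are not rectified: a ray, as slopes to the right and down, at radius r is drawn at 1 + k1 r^2 times it, then the intrinsics apply), "T" (4x4, takes a point from camera to world coordinates). Camera axes: x right, y down, z forward; pixel columns grow to the right and rows downward; lengths in m; the calibration is good to about 2 mm. A picture is of the moment at which its call begins. There is no depth.
A pose or a line that the arm cannot do raises IKError and nothing moves.
- close_job(): hands the job in; it is judged then, once.
The state is a dict: "time_s": time; "joints": joint angles; "qd": joint speeds; "effort": joint torques, N m; "ee_pos": TCP position; "ee_rot": TCP orientation; "contact_force": force on the tool from outside, world axes, zero at the start; "ft_torque": the same for the moment, N m; "width": finger opening in m; "grasp_force": force on a finger pad.
Only numpy, scipy, OpenCV 4.12 (cv2) and the standard library are available. Lean on these libraries where they do the work, as an engineer would, in place of code of your own. Each camera call takes 0.05 s, during which the arm holds its last target. There are 200 camera calls.

## Working session

There is one attempt and no reset: what is moved stays moved. The work goes in short steps, each a Python script; the robot and the scene stay as the last script left them, time stands still between calls to the robot, and variables do not carry over. Pictures are saved under pics/ and viewed, at most 10 in all, crops included, and the job is handed in when it is done.

```bash
mkdir -p pics; ls
python3 - <<'E'
from cell import *
import cv2,numpy as np
for n in("top","side"):
    c=capture(n); cv2.imwrite(f"pics/{n}0.png",c["img"][:,:,::-1]); print(n,c["fovy"],c["cx"],c["cy"],c["k1"]);print(np.round(c["T"],4))
s=read_state();print(s["time_s"],s["ee_pos"],s["ee_rot"],s["contact_force"],s["width"])
E
```

```text
pics
top 50.824248184689395 314.0000151903961 196.310366356439 -0.06319248991193975
[[ 0.0228 -0.9904  0.1361  0.5026]
 [-0.9992 -0.0269 -0.0289  0.0329]
 [ 0.0323 -0.1353 -0.9903  0.8046]
 [ 0.      0.      0.      1.    ]]
side 42.13766201778004 317.0570451837037 192.618910749243 -0.07599351574327708
[[ 0.9894 -0.0879  0.1155  0.4916]
 [-0.1449 -0.5526  0.8208 -0.622 ]
 [-0.0083 -0.8288 -0.5595  0.497 ]
 [ 0.      0.      0.      1.    ]]
0.1 [ 0.23168682 -0.60687956  0.30299143] [-1.79903345e+02  5.81164143e-03  2.08956255e+01] [ 0.81001205  0.19080176 -0.06331906] 0.08531993087754823
```

View pics/top0.png

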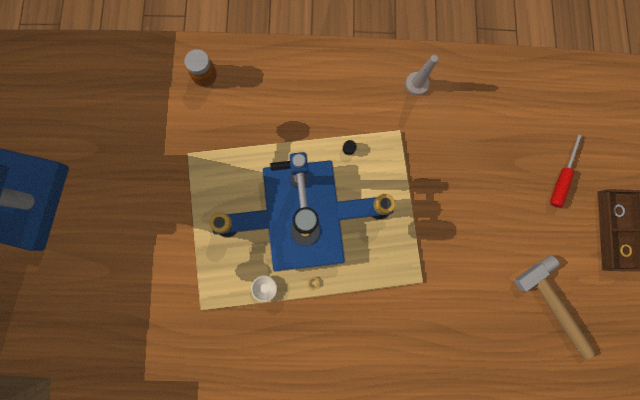

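View pics/side0.png

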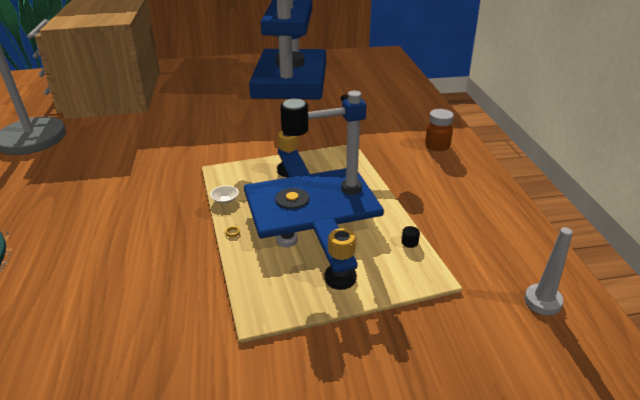

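The top view shows the gold knobs at about (221,224) for left and (384,205) for right. In the side view they are at (289,141), partly hidden by the loupe, and (342,242). Next I'll localise them by colour and look closer.

```bash
cat > h.py <<'E'
from cell import *
import cv2,numpy as np
def ray(c,u,v):
    f=200/np.tan(np.radians(c["fovy"]/2))
    d=np.array([(u-c["cx"])/f,(v-c["cy"])/f]); p=d.copy()
    for _ in range(20): p=d/(1+c["k1"]*(p@p))
    T=np.array(c["T"]); return T[:3,3],T[:3,:3]@np.array([p[0],p[1],1])
def onz(c,u,v,z):
    o,d=ray(c,u,v); return o+d*(z-o[2])/d[2]
def proj(c,P):
    T=np.array(c["T"]); q=T[:3,:3].T@(np.array(P)-T[:3,3]); p=q[:2]/q[2]; p=p*(1+c["k1"]*(p@p))
    f=200/np.tan(np.radians(c["fovy"]/2)); return p*f+[c["cx"],c["cy"]]
E
python3 - <<'E'
from h import *
ims=[]
for n,bs in(("top",[(221,224),(384,205)]),("side",[(342,242),(289,141)])):
    c=capture(n); im=c["img"]; hsv=cv2.cvtColor(im,cv2.COLOR_RGB2HSV)
    m=cv2.inRange(hsv,(12,150,60),(28,255,255))
    for b in bs:
        w=m[b[1]-22:b[1]+22,b[0]-22:b[0]+22]; ys,xs=np.nonzero(w)
        print(n,b,"bbox",xs.min()+b[0]-22,xs.max()+b[0]-22,ys.min()+b[1]-22,ys.max()+b[1]-22,len(xs))
        ims.append(cv2.resize(im[b[1]-25:b[1]+25,b[0]-25:b[0]+25],(290,290),interpolation=cv2.INTER_NEAREST))
    if n=="top":
        for b in bs: print(onz(c,*b,0.081))
        g=hsv; mb=cv2.inRange(hsv,(15,40,110),(32,190,255))
        for q in [(188,154),(401,131),(423,283),(201,310)]: print("corner",onz(c,*q,0.008))
        mb=cv2.inRange(hsv,(105,120,40),(125,255,255)); mb[:,:100]=0
        cv2.imwrite("pics/blue.png",mb)
cv2.imwrite("pics/z.png",np.vstack([np.hstack(ims[:2]),np.hstack(ims[2:])])[:,:,::-1])
E
```

```text
top (221, 224) bbox 210 230 213 232 201
top (384, 205) bbox 375 394 194 213 201
[0.54988427 0.17011049 0.081     ]
[ 0.59013793 -0.11063117  0.081     ]
corner [0.6879585 0.2548679 0.008    ]
corner [ 0.74693641 -0.15920204  0.008     ]
corner [ 0.45266739 -0.19983218  0.008     ]
corner [0.39493594 0.21323556 0.008     ]
side (342, 242) bbox 329 355 228 259 591
side (289, 141) bbox 267 310 119 156 1010
```

View pics/z.png

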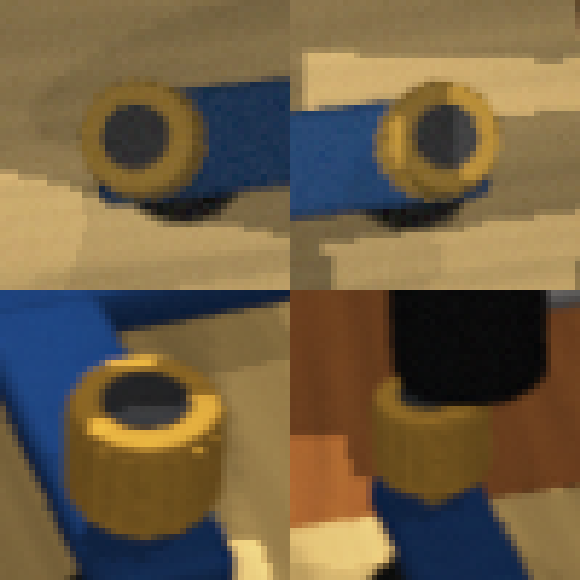

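The crop shows gold knobs with grey discs on top. The disc centres are at top-view (218.4,222.1) and (384.9,203.1), and the right one in the side view is at (341.8,235.5). I'll cast rays and check the results against the stand geometry.

Run:
```python
from h import *
t=capture("top");s=capture("side")
L=onz(t,218.4,222.1,.082);R=onz(t,384.9,203.1,.082)
print(L,R,np.linalg.norm(L-R),np.degrees(np.arctan2(-(R-L)[0],-(R-L)[1]))*-1)
o1,d1=ray(t,384.9,203.1);o2,d2=ray(s,341.8,235.5)
A=np.c_[d1,-d2];x=np.linalg.lstsq(A,o2-o1,rcond=None)[0];print(o1+d1*x[0],o2+d2*x[1])
print(onz(s,341.8,235.5,.082), proj(s,L))
for P in(L,R):
  for yaw in(-172,-90,-10,8,90,172):
    j=solve_ik([P[0],P[1],.16],[180,0,yaw]);print(yaw,None if j is None else np.round(j,0))
```

```text
[0.55295234 0.17453563 0.082     ] [ 0.59339143 -0.11201376  0.082     ] 0.2893887900257513 8.032781356402259
[ 0.59363681 -0.1124057   0.08004586] [ 0.59465821 -0.11249308  0.08019164]
[ 0.59421099 -0.11470379  0.082     ] [287.31069501 133.62333304]
-172 [ 10.  38. -41. 106.  33.  49.  50.]
-90 [ 28.  61. -76. 105.  64.  71. 111.]
-10 [  -1.   34.  -26.  106.   20.   44. -138.]
8 [   2.   35.  -30.  106.   24.   45. -122.]
90 [ 12.  39. -44. 106.  35.  50. -49.]
172 [ 10.  38. -41. 106.  33.  48.  35.]
-172 [ 35.  39. -38. 102.  31.  49.  81.]
-90 [   0.   33.   10.  105.   -7.   43. -166.]
-10 [ 13.  33.  -7. 104.   6.  44. -97.]
8 [ 18.  34. -14. 104.  11.  44. -83.]
90 [ 30.  37. -30. 103.  24.  47. -12.]
172 [ 35.  39. -37. 102.  30.  49.  66.]
```

```bash
cat >> h.py <<'E'
L=np.array([0.5532,0.1746]);R=np.array([0.5938,-0.1125])
def st():
    s=read_state(); return s["time_s"],s["ee_pos"][2],s["contact_force"][2]
def press(P,z0,zmin,fmax,step=0.0005,f0=0.0,v=0.02):
    """step down until fmax; log [cmd z, ee z, force]"""
    log=[];z=z0
    while z>zmin:
        z-=step; move_l([P[0],P[1],z],None,v); t,ez,f=st(); log.append((z*1e3,ez*1e3,f-f0))
        if f-f0>fmax: break
    return np.array(log)
E
python3 - <<'E'
from h import *
np.set_printoptions(suppress=True,precision=2)
grasp(20); print(st(),read_state()["width"])
reach([*R,.24],[180,0,90]); print(st(),read_state()["joints"])
move_l([*R,.162]); t,z,f0=st(); print(t,z,f0)
log=press(R,.162,.148,8,f0=f0); print(log); print(st())
E
```

```text
(1.0667, np.float64(0.303887500408668), np.float64(-0.5633072214039159)) -0.00014823604000891133
(3.275, np.float64(0.23995776486580322), np.float64(-0.10292532852436936)) [ 31.52  30.68 -31.9   99.99  19.32  54.86  -8.2 ]
3.9417 0.16255619038976107 -0.3418165752364828
[[161.5  162.52   0.35]
 [161.   161.2   -0.05]
 [160.5  160.42   0.59]
 [160.   159.93   0.41]
 [159.5  159.45   1.06]
 [159.   158.97  -0.06]
 [158.5  158.45   0.01]
 [158.   157.97  -0.09]
 [157.5  157.44   0.65]
 [157.   156.97   0.08]
 [156.5  156.46   0.07]
 [156.   155.97   0.36]
 [155.5  155.44  -0.06]
 [155.   154.97   0.86]
 [154.5  154.45   0.26]
 [154.   153.99   0.03]
 [153.5  153.49   0.47]
 [153.   153.32   4.57]
 [152.5  153.18   6.87]
 [152.   152.99   9.9 ]]
(8.9417, np.float64(0.1529876220711496), np.float64(9.556454227643949))
```

Run:
```python
from h import *
np.set_printoptions(suppress=True,precision=2)
log=press(R,.152,.144,20,f0=-.2); print(log); print(st())
```

```text
[[151.5  152.65   9.64]
 [151.   152.31  10.86]
 [150.5  151.89   9.8 ]
 [150.   151.51  11.68]
 [149.5  151.1   11.73]
 [149.   150.77  12.91]
 [148.5  150.58  14.59]
 [148.   150.37  16.09]
 [147.5  150.15  18.63]
 [147.   149.96  18.35]
 [146.5  149.71  21.47]]
(11.6917, np.float64(0.14970825265708293), np.float64(21.267694269135408))
```

```bash
cat >> h.py <<'E'
def wrench():
    s=read_state(); return np.array(s["contact_force"]),np.array(s["ft_torque"])
def turn(P,z,yaw,deg,n,log=True,K=10e3):
    """turn cw by deg in n steps, descending with the thread, nulling side force"""
    p=np.array([P[0],P[1],z])
    for i in range(n):
        yaw-=deg/n; p[2]-=deg/n*12e-3/360
        f,_=wrench(); 
        c=0.4*f[:2]/K; p[:2]+=np.clip(c,-.0004,.0004)*(np.hypot(*f[:2])>2)
        move_l(p,[180,0,yaw],0.02); 
        if log: f,m=wrench(); print(i,round(yaw,1),np.round((p[:2]-P)*1e3,2),np.round(f,1),np.round(m,2),round(read_state()["time_s"],2))
    return p,yaw
E
python3 - <<'E'
from h import *
move_l([*R,.160],None,.03); release(); print(st())
reach([*R,.150],[180,0,130]); print(st(),np.round(read_state()["joints"],0))
t=st()[0]; move_l([*R,.150],[180,0,135],0.02); print("rot5deg",st()[0]-t)
move_l([*R,.128],None,.05); print(wrench(),st())
grasp(25); s=read_state();print(s["width"],s["grasp_force"],wrench(),st(),s["ee_pos"])
E
```

```text
(13.075, np.float64(0.15999673765183436), np.float64(0.9030468853702507))
(13.6917, np.float64(0.1499356278322237), np.float64(-1.0552978085392497)) [ 35.  40. -38. 103.  32.  49.  22.]
rot5deg 0.25
(array([-0.72049724,  0.01771294,  0.2418147 ]), array([ 0.00884772, -0.05717829,  0.00240621])) (14.5333, np.float64(0.12772928893585667), np.float64(0.2418146950872226))
0.03300113825454988 26.04801893234253 (array([-3.95935771, -1.37052872,  5.99421046]), array([-0.27309287,  0.71180383,  0.0403665 ])) (15.0583, np.float64(0.12860203621477082), np.float64(5.994210464229226)) [ 0.59331067 -0.11335529  0.12860204]
```

Run:
```python
from h import *
P=np.array([.5934,-.1132])
p,y=turn(P,.1286,135,27,3); print(p,y,read_state()["ee_pos"])
```

```text
0 126.0 [-0.16 -0.05] [-0.3 -0.7  1.1] [ 0.03  0.08 -0.1 ] 15.37
1 117.0 [-0.16 -0.05] [-1.5 -1.7  1.5] [-0.1   0.03 -0.11] 15.68
2 108.0 [-0.22 -0.12] [ 0.4 -0.7  1.8] [-0.02 -0.1  -0.08] 15.98
[ 0.59317989 -0.11332404  0.1277    ] 108.0 [ 0.59346449 -0.11326047  0.12783638]
```

Run:
```python
from h import *
np.set_printoptions(suppress=True,precision=2)
P=np.array([.5933,-.1132])
p,y=turn(P,.1277,108,58.5,6); print(p,y,read_state()["ee_pos"])
release(); print(wrench()[0])
move_l([*P,.158],None,.08); grasp(20); _,_,f0=st(); print(st())
move_l([*P,.1525],None,.05); print(st())
log=press(P,.1525,.143,20,f0=0); print(log); print(st())
```

```text
0 98.2 [0. 0.] [ 1.7 -0.5  1. ] [-0.13 -0.29 -0.07] 16.3
1 88.5 [0. 0.] [ 0.9 -0.6  1.2] [-0.21 -0.55 -0.05] 16.62
2 78.8 [0. 0.] [ 3.4 -0.8  1.4] [-0.34 -0.88 -0.09] 16.93
3 69.0 [ 0.14 -0.03] [ 3.  -1.8 -0.1] [-0.44 -1.1  -0.1 ] 17.25
4 59.2 [ 0.26 -0.1 ] [ 3.8 -2.3  0.4] [-0.59 -1.29 -0.07] 17.57
5 49.5 [ 0.41 -0.2 ] [ 4.2 -2.   0.6] [-0.66 -1.24 -0.08] 17.88
[ 0.59 -0.11  0.13] 49.5 [ 0.59 -0.11  0.13]
[0.47 0.41 0.41]
(19.7583, np.float64(0.15800262335354323), np.float64(0.07419314283991367))
(20.0167, np.float64(0.15193879569192387), np.float64(0.48545968084087915))
[[152.   152.04   0.06]
 [151.5  151.5   -0.53]
 [151.   150.96   0.01]
 [150.5  150.6    0.77]
 [150.   150.47   4.68]
 [149.5  150.36   7.38]
 [149.   150.26  10.19]
 [148.5  150.13  12.19]
 [148.   149.94  15.31]
 [147.5  149.7   17.12]
 [147.   149.55  17.59]
 [146.5  149.33  20.91]]
(23.0167, np.float64(0.14933121099197977), np.float64(20.911530340676492))
```

Run:
```python
from h import *
np.set_printoptions(suppress=True,precision=2)
P=np.array([.5934,-.1132])
move_l([*P,.154],None,.03); release()
move_l([*P,.1258],None,.08); grasp(25); e=read_state()["ee_pos"]; print(wrench(),e)
p,y=turn(np.array(e[:2]),e[2],49.5,10,2); 
release(); print(wrench()[0],st())
move_l([*P,.25],None,.25); grasp(20)
reach([.572,.04,.32],[180,0,90]); print(st())
reach([*L,.24],[180,0,90]); print(st(),np.round(read_state()["joints"]))
move_l([*L,.1575],None,.1)
t,z,f0=st(); print(t,z,f0)
log=press(L,.1575,.144,20,f0=0); print(log); print(st())
```

```text
(array([ 1.01, -1.7 ,  2.34]), array([-0.24, -0.16,  0.01])) [ 0.59 -0.11  0.13]
0 44.5 [0. 0.] [ 0.9 -0.2  1.1] [-0.14 -0.2  -0.07] 25.48
1 39.5 [0. 0.] [ 2.  -0.5  1.4] [-0.15 -0.21 -0.08] 25.73
[-0.01  0.07  1.21] (26.2833, np.float64(0.1260411227778388), np.float64(1.208194875254904))
(28.4083, np.float64(0.3197121916739407), np.float64(-0.31444729474793137))
(29.0833, np.float64(0.23918721204812557), np.float64(0.4474935074616095)) [  4.  29. -33. 103.  19.  53. -37.]
30.0583 0.15809009776360308 0.3124336679386816
[[157.   157.5    0.14]
 [156.5  156.55  -0.14]
 [156.   155.94   1.58]
 [155.5  155.45  -0.12]
 [155.   155.15   2.87]
 [154.5  154.99   5.5 ]
 [154.   154.73   7.46]
 [153.5  154.5    8.86]
 [153.   154.11   9.39]
 [152.5  153.76  10.45]
 [152.   153.36  10.44]
 [151.5  152.97   9.93]
 [151.   152.55  11.41]
 [150.5  152.13  11.98]
 [150.   151.72  12.33]
 [149.5  151.26  11.21]
 [149.   150.91  12.29]
 [148.5  150.67  13.64]
 [148.   150.44  16.2 ]
 [147.5  150.2   17.57]
 [147.   149.97  19.96]
 [146.5  149.72  20.79]]
(35.5583, np.float64(0.14972011533769466), np.float64(20.794053761179935))
```

Run:
```python
from h import *
np.set_printoptions(suppress=True,precision=2)
move_l([*L,.161],None,.03); release()
reach([*L,.153],[180,0,164]); print(st(),np.round(read_state()["joints"]))
move_l([*L,.130],None,.08); grasp(25); s=read_state(); e=np.array(s["ee_pos"]); print(wrench(),e*1e3,s["width"])
p,y=turn(.5*(e[:2]+L),e[2],164,30,3); print(p*1e3,np.array(read_state()["ee_pos"])*1e3)
```

```text
(37.9917, np.float64(0.15295169673705802), np.float64(0.8782042492435269)) [ 13.  41. -46. 106.  38.  50.  22.]
(array([-2.43, -3.7 ,  6.87]), array([-0.68,  0.58,  0.06])) [553.15 173.5  130.53] 0.033131920129435395
0 154.0 [-0.1  -0.15] [-2.  -3.8  3.7] [-0.57  0.35 -0.12] 39.28
1 144.0 [-0.18 -0.3 ] [-2.4 -3.9  5.1] [-0.78  0.25 -0.09] 39.61
2 134.0 [-0.27 -0.45] [-1.4 -3.3  4.8] [-0.76  0.15 -0.12] 39.93
[552.9  173.6  129.53] [553.1  173.26 129.66]
```

Run:
```python
from h import *
np.set_printoptions(suppress=True,precision=2)
P=np.array([.5529,.1731])
p,y=turn(P,.1298,134,118,11); P=np.array(read_state()["ee_pos"])[:2]; print(p*1e3,y,P*1e3)
release(); print(wrench()[0])
P=np.array([.5531,.1732])
move_l([*P,.158],None,.1); grasp(20)
move_l([*P,.152],None,.05); print(st())
log=press(P,.1520,.143,17,f0=0); print(log); print(st())
```

```text
0 123.3 [-0.06 -0.13] [-0.7 -3.5  3.1] [-0.57 -0.03 -0.13] 40.27
1 112.5 [-0.09 -0.27] [-0.5 -2.7  3.6] [-0.51 -0.25 -0.04] 40.6
2 101.8 [-0.11 -0.38] [ 0.7 -3.   2.6] [-0.42 -0.38 -0.09] 40.93
3 91.1 [-0.08 -0.5 ] [ 0.9 -1.4  3.1] [-0.4  -0.53 -0.09] 41.27
4 80.4 [-0.08 -0.5 ] [ 2.3 -2.9  3. ] [-0.5  -0.68 -0.06] 41.6
5 69.6 [ 0.01 -0.62] [ 1.6 -2.3  3.9] [-0.5  -0.69 -0.04] 41.93
6 58.9 [ 0.08 -0.71] [ 1.5 -1.7  4.5] [-0.53 -0.67 -0.07] 42.27
7 48.2 [ 0.14 -0.77] [ 0.9 -1.6  4.8] [-0.62 -0.58 -0.09] 42.6
8 37.5 [ 0.14 -0.77] [ 1.  -1.6  5.1] [-0.57 -0.51 -0.05] 42.93
9 26.7 [ 0.14 -0.77] [ 0.6 -1.9  5.6] [-0.71 -0.39 -0.14] 43.27
10 16.0 [ 0.14 -0.77] [ 0.7 -2.   7.4] [-0.77 -0.27 -0.11] 43.6
[553.04 172.33 125.87] 16.00000000000005 [552.92 172.31]
[ 0.49 -0.59  0.12]
(45.6667, np.float64(0.15145245499206844), np.float64(-0.26407113984540015))
[[151.5  151.51   0.36]
 [151.   151.04   0.38]
 [150.5  150.48   0.04]
 [150.   150.24   4.09]
 [149.5  150.13   6.76]
 [149.   150.06   9.14]
 [148.5  149.88  11.6 ]
 [148.   149.77  14.28]
 [147.5  149.6   16.24]
 [147.   149.4   18.98]]
(48.1667, np.float64(0.14940152513944735), np.float64(18.978077700338854))
```

Run:
```python
from h import *
np.set_printoptions(suppress=True,precision=2)
move_l([.5531,.1732,.156],None,.03); move_l([.5531,.1732,.25],None,.25)
reach([.572,.04,.32],[180,0,60])
P=np.array([.5934,-.1132]); reach([*P,.24],[180,0,49.5]); move_l([*P,.1535],None,.12); move_l([*P,.1515],None,.02); print(st())
print(press(P,.1515,.144,15)); print(st())
move_l([*P,.156],None,.03); move_l([*P,.25],None,.25); print(st())
t=capture("top");cv2.imwrite("pics/end.png",t["img"][:,:,::-1])
```

```text
(51.9167, np.float64(0.15204231538906737), np.float64(-0.08742180307104942))
[[151.   151.11  -0.23]
 [150.5  150.43   0.71]
 [150.   150.26   2.42]
 [149.5  150.17   5.61]
 [149.   150.06   9.02]
 [148.5  149.96  11.68]
 [148.   149.82  14.1 ]
 [147.5  149.66  15.43]]
(53.9167, np.float64(0.14966475978962815), np.float64(15.429203535761303))
(54.875, np.float64(0.25048358385836783), np.float64(0.5782943166616314))
```

View pics/end.png

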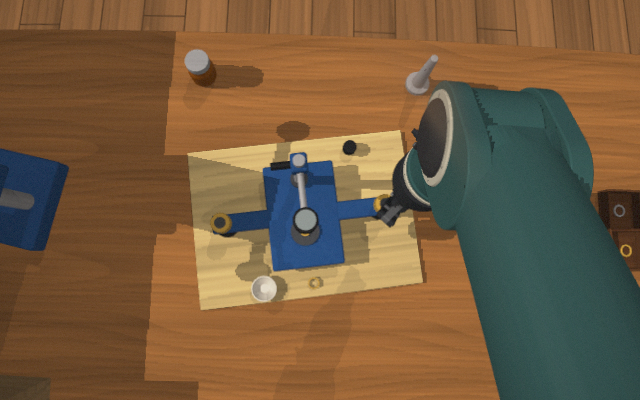

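The final picture shows the stand at its original pixels, with the dish (264,289), ring (316,283) and loupe (349,147) unmoved. The arm is clear of everything.

```bash
python3 -c "
from cell import *
print(close_job())"
```

```text
the job is handed in; nothing more can be done
None
```

Both thumbscrews are turned down onto their pads and the job is handed in at about 55 s; by feel I put the loads at roughly 4 N left and 5 N right (estimates, not direct readings), and the stand and small things look unmoved in the last picture.

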